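Load the spacer magazine and shut its gate

ROBOT

A 7-joint arm with a two-finger parallel gripper is mounted at the origin on the work surface. World frame = base frame: x ahead of the robot, y to its left, z up, the work surface at z = 0. Lengths are in m, angles in rad, forces in N, time in s.
With the tool pointing down it reaches from about 0.425 to 1.025 m from the base axis. Payload 3.6 kg.
Tool frame: the origin (TCP) lies at the centre of the arm's flange, where the gripper is bolted on; the fingertips stand 173 mm ahead of it and the grasp point (between the pads) lies 155 mm ahead of it (tip_reach is the distance from the TCP to the fingertips, in m); z points along the fingers, y is the line along which they close (so a half turn about z gives the same grasp; the last joint's range is limited). The gripper opens to 85 mm and grips with 20 to 120 N. Pads are 22 mm wide; open, the fingers measure 114 mm over their backs; the gripper's body (76 mm by 85 mm) begins 54 mm behind the grasp point. The pads swing forward as they close: fully open they stand 13 mm farther back than shut.
Start: joints at [-1.234, 0.591, 0.048, 1.609, -0.033, 0.943, -0.034], TCP at [0.303, 0.659, 0.405] pointing down, gripper open.
Joint ranges: [-2.69, 2.69], [-0.47, 2.24], [-1.27, 1.36], [0.19, 2.51], [-1.53, 4.68], [0.08, 2.07], [-3.09, 3.09]. Speed limits (rad/s): [2.57, 2.57, 3.14, 3.14, 3.14, 3.14, 3.14].

INTERFACE

Orientations are given as [roll, pitch, yaw] about the fixed x, y, z axes, in that order (R = Rz(yaw) Ry(pitch) Rx(roll)).
In Python, from station import * gives the robot as it stands.
- The arm moves only by the shell command python3 -m inch 'ROWS'. ROWS is text: rows parted by semicolons, each of 5 numbers parted by spaces: the shift along the tool's x, y, z in mm, then the turn about the tool's z in rad, then the opening, from 0 (shut) to 1 (fully open). A call has 1 to 20 rows; each row shifts and turns the commanded pose from where the row before left it, along the tool's axes as they then stand; what a row does not reach is not made up. A row lasts 1/10 s, in which the tool goes at most 50 mm and 8.59 degrees, less where a joint would pass 70% of its speed; a pose out of reach is approached as far as the arm can. A call is refused whole if a number of a shift passes 50 or a number of a turn 0.15, either way. A call with a gripper value outside its range is refused whole. The fingers move at their own pace and stop on an object; the grip force is fixed at half the most. Time passes only in rows, so rows that do not move let the fingers close. It gives the time, the measured TCP pose, the force, the opening and the grip force at its end, in the units of the state.
- get_state(): the state, without advancing time (a new reading comes with each control period).
- capture(name): name is "scene" or "top" or "wrist"; returns (picture, depth): 420x560x3 uint8, blue, green, red; 420x560 float32, m along the optical axis (not along the pixel's ray), 0 where there is no reading.
- camera_params(name): a dict with "K" (3x3 intrinsics, pixels), "camera_from_world" (4x4, takes a point from world to camera coordinates). Camera axes: x right, y down, z forward; pixel columns grow to the right and rows downward; lengths in m; the calibration is good to about 2 mm. A picture is of the moment at which its call begins: read the wrist's pose just before it. camera_params takes no time and is no camera call; for the wrist camera it gives the pose at the moment of the call.
- job_done(): hands the job in; it is judged then, once.
Trained networks look in the newest picture that a camera, given by its name, has taken for a name from the list of things; names that differ only in an ending like _2 or _b are one class to them, and where a whole thing is asked for, a point or a joint stands for the part that bears it (a point fixed in the world has none). Each returns a list of dicts, best first, with "conf" (0 to 1); they miss things now and then, are a little off and sometimes report something else, mostly with a low value. They report only what shows in the picture. A call takes as long as a camera call. They do not tell look-alikes from the thing itself.
- boxes_of(camera, thing): "pixel" ([row, column] in pixels, amid what is visible of it).
The state is a dict: "time": time; "q": joint angles; "joint_velocities": joint speeds; "tau": joint torques, N m; "eef_pos": TCP position; "ee_rot": TCP orientation; "force": force on the tool from outside, world axes, zero at the start; "torque": the same for the moment, N m; "grip_width": opening from 0.0 (shut) to 1.0 (fully open); "finger_force": force on a finger pad.
Only numpy, scipy, OpenCV 4.12 (cv2) and the standard library are available. Lean on these libraries where they do the work, as an engineer would, in place of code of your own. Each camera call takes 0.05 s, during which the arm holds its last target. There are 200 camera calls.

TASK

Load the blue magazine tube: drop the three spacer rings from the green tray into it so that they lie flat in one column, black first at the bottom, then brass, then red on top. Then slide the gate by its orange post fully across the mouth of the tube and let go, and leave the mug, the wrenches and the tape gun where they are.

Things in the scene. Friction and masses are not known exactly. Their poses are not given: they have to be found in the camera images.
- black_center (a point): centre (on the axis, half-way up) of the black plastic spacer ring: outer diameter 60 mm, bore 30 mm, 25 mm thick, about 80 g; its z axis is the ring's axis. Loose; it starts lying flat on the tray floor, alone in one of the three compartments (which one varies)
- brass_center (a point): centre (on the axis, half-way up) of the brass spacer ring: outer diameter 60 mm, bore 30 mm, 25 mm thick, about 450 g; its z axis is the ring's axis. Loose; it starts lying flat on the tray floor, alone in one of the three compartments (which one varies)
- red_center (a point): centre (on the axis, half-way up) of the red plastic spacer ring: outer diameter 60 mm, bore 30 mm, 25 mm thick, about 70 g; its z axis is the ring's axis. Loose; it starts lying flat on the tray floor, alone in one of the three compartments (which one varies)
- tray: green plastic parts tray, fixed to the worktop, 190 mm (x) by 360 mm (y), 30 mm high, walls and floor 4 mm; origin at the centre of its underside. Two dividers as high as the walls make three compartments with centres at y = -117, 0 and 117 mm, each with a ring near its middle. Most room to open the fingers is along x (91 mm from the middle to either wall)
- tube_mouth (a point): centre of the rim of the upright blue magazine tube of the fixed fixture, 97 mm above the worktop; z up, x and y are the fixture's axes. Bore 64 mm, flaring over its top 7 mm to 75 mm at the rim (82 mm outside). Steel rails run along y at x = +-47 mm, 10 mm wide, tops 9 mm below the rim. The open gate lies to +y, so fingers holding a ring over the mouth have most room closing along x
- tube_floor (a point): centre of the flat floor inside the tube, 85 mm below the rim; the axes are the fixture's. The three rings make a column 75 mm high, so its top ends 10 mm below the rim
- gate (a joint): travel of the steel slide gate in m: 0 = fully open, 0.100 = fully shut, at its stop and centred over the mouth; it moves along the fixture's -y, starts nearly open, stays where it is left and takes about 2 N to slide. Its plate is 104 mm (x) by 90 mm (y), 4 mm thick, its underside 3 mm above the rim
- gate_post (a point): point on the axis of the gate's upright round orange post, 22 mm above the top of the gate plate; the post is 18 mm in diameter, stands 40 mm above the middle of the plate, and moves with the gate; the axes are the fixture's
- mug: white ceramic mug, 82 mm across and 95 mm high, standing on the worktop, loose; origin at the centre of its underside. Bystander
- wrench_a: chrome combination wrench, 190 mm long, lying on the worktop, loose. Bystander
- wrench_b: chrome combination wrench, 160 mm long, lying on the worktop, loose. Bystander
- tape_gun: yellow tape gun lying on its side, about 150 by 200 mm and 58 mm high, loose; origin under the centre of its roll. Bystander
There are look-alikes about, which are no part of the job. Of the things that look like the part that bears brass_center, the smaller one is meant. Of the things shaped like the part that bears red_center, the red one is meant.

How it is judged:
By the outcome, as a careful person would: the job done as asked, in the order asked, and still so for the second after the job is handed in, with the robot touching nothing.
It also fails if it takes over 72 s, if anything falls off the work surface, if the arm or the gripper's body presses on something with over 40 N, if the wrist force passes 120 N, or if a joint passes its speed limit or range.

## Working session

There is one attempt and no reset: what is moved stays moved. The work goes in short steps, Python scripts to look and compute and a shell command to move; the robot and the scene stay as the last step left them, time stands still between calls to the robot, and variables do not carry over. Pictures are saved under pics/ and viewed, at most 10 in all, crops included, and the job is handed in when it is done.

```bash
mkdir -p pics; ls; cat > h.py <<'E'
from station import *
import numpy as np, cv2
from scipy.spatial.transform import Rotation as R
def cam(n):
    p=camera_params(n); im,d=capture(n)
    return im,d,np.array(p["K"]),np.array(p["camera_from_world"])
def xyz(d,K,T,mask=None):
    v,u=np.mgrid[:d.shape[0],:d.shape[1]]
    P=np.stack([(u-K[0,2])/K[0,0]*d,(v-K[1,2])/K[1,1]*d,d],-1)
    return (P-T[:3,3])@T[:3,:3]
E
python3 - <<'E'
from h import *
s=get_state(); print(s)
for n in ["scene","top"]:
    im,d,K,T=cam(n); cv2.imwrite(f"pics/{n}0.png",im); np.savez(f"{n}0.npz",im=im,d=d,K=K,T=T); P=xyz(d,K,T)
    print(n)
    for t in ["black_center","brass_center","red_center","gate_post","tube_mouth","tray","mug","tape_gun","gate","wrench_a"]:
        try:
            for b in boxes_of(n,t):
                r,c=map(int,b["pixel"]); print(t,[r,c],round(b["conf"],2),P[r,c].round(3))
        except Exception as e: print(t,e)
E
```

```text
pics
{'time': 0.0, 'q': array([-1.23353357,  0.59210669,  0.04828256,  1.60985629, -0.03330063,
        0.94269499, -0.03367479]), 'joint_velocities': array([ 0.00035494, -0.00129622, -0.00104214,  0.0002318 , -0.00072703,
       -0.00013495, -0.00039931]), 'tau': array([-1.77489392e-04, -5.48682046e+01,  1.54668353e+00, -1.98120618e+01,
        9.34618351e-03,  8.78191902e-03,  3.62517355e-06]), 'eef_pos': array([0.30251155, 0.65837453, 0.4035363 ]), 'ee_rot': array([-3.13933475e+00,  1.16881605e-04,  2.71094885e+00]), 'force': array([-0.13784632,  0.94258226,  0.0224531 ]), 'torque': array([-0.02094515,  0.02273504, -0.00547917]), 'finger_force': 0.0, 'grip_width': 0.9959354319806007}
scene
black_center [229, 124] 0.58 [ 0.536 -0.365  0.028]
black_center [236, 338] 0.45 [0.489 0.237 0.012]
brass_center [252, 259] 0.93 [0.603 0.026 0.033]
brass_center [230, 206] 0.74 [ 0.492 -0.142  0.007]
red_center [226, 169] 0.77 [ 0.486 -0.252  0.009]
red_center [195, 159] 0.66 [ 0.355 -0.317  0.025]
gate_post [222, 351] 0.95 [0.542 0.263 0.104]
tube_mouth [236, 338] 0.72 [0.489 0.237 0.012]
tra
[... 261 characters left out ...]
h_a [280, 146] 0.63 [ 0.712 -0.249  0.011]
top
black_center [215, 410] 0.59 [ 0.524 -0.367  0.006]
brass_center [216, 341] 0.56 [ 0.516 -0.139  0.006]
brass_center [188, 285] 0.56 [0.602 0.047 0.037]
red_center [216, 368] 0.65 [ 0.518 -0.223  0.031]
red_center [274, 392] 0.6 [ 0.332 -0.303  0.027]
gate_post [209, 214] 0.92 [0.526 0.259 0.127]
tube_mouth [213, 232] 0.66 [0.516 0.209 0.093]
tray [220, 375] 0.98 [ 0.506 -0.251  0.009]
mug [142, 282] 0.7 [0.758 0.06  0.007]
tape_gun [195, 147] 0.67 [0.569 0.483 0.059]
tape_gun [212, 227] 0.37 [0.519 0.222 0.109]
gate [210, 212] 0.65 [0.522 0.262 0.147]
wrench_a [148, 352] 0.8 [ 0.743 -0.173  0.003]
wrench_a [162, 374] 0.77 [ 0.698 -0.246  0.007]
```

View pics/scene0.png

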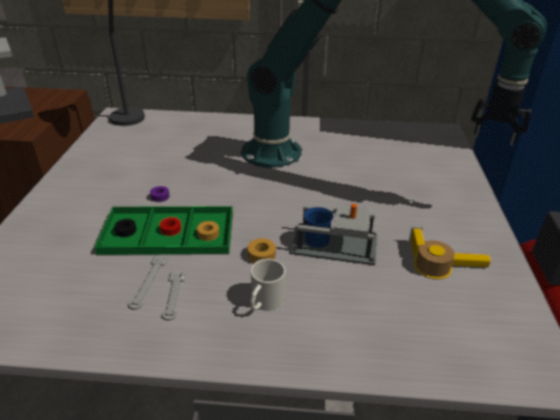

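View pics/top0.png

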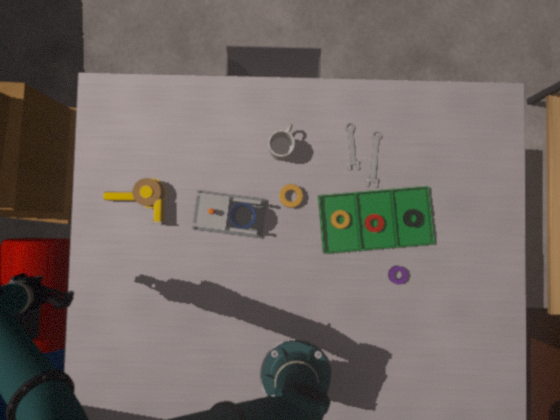

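Top view: tray holds brass (218,341), red (222,375) and black (215,413). The look-alikes are a larger brass ring on the table at (195,292) and a purple ring at (274,399). The tube is at (215,243), the gate post at (212,214). I choose the three rings in the tray, and will check them in a crop.

```bash
cat > m.py <<'E'
from h import *
def ringfit(im,P,mask):
    # largest blob -> centre of min enclosing circle of its top points
    n,l,st,_=cv2.connectedComponentsWithStats(mask.astype(np.uint8))
    i=1+np.argmax(st[1:,4]); m=l==i
    return m
E
python3 - <<'E'
from h import *
z=np.load("top0.npz"); im,d,K,T=[z[k] for k in ("im","d","K","T")]; P=xyz(d,K,T)
hsv=cv2.cvtColor(im,cv2.COLOR_BGR2HSV)
def at(r,c,zz):  # pixel ray to plane z
    C=-T[:3,:3].T@T[:3,3]; w=T[:3,:3].T@np.array([(c-K[0,2])/K[0,0],(r-K[1,2])/K[1,1],1]); return C+w*(zz-C[2])/w[2]
print("cam",(-T[:3,:3].T@T[:3,3]).round(3))
g=((hsv[...,0]>50)&(hsv[...,0]<75)&(hsv[...,1]>150)).astype(np.uint8)
c=max(cv2.findContours(g,0,2)[0],key=cv2.contourArea); b=cv2.boxPoints(cv2.minAreaRect(c))
q=np.array([at(y,x,.03)[:2] for x,y in b]);print("tray",q.round(3),q.mean(0).round(3))
e=[q[(i+1)%4]-q[i] for i in range(4)];print([(np.linalg.norm(v).round(3),np.degrees(np.arctan2(v[1],v[0])).round(1)) for v in e])
for n,(r,c0) in dict(brass=(218,341),red=(222,375),black=(215,413)).items():
    sub=(slice(r-16,r+17),slice(c0-16,c0+17)); m=np.zeros(g.shape,np.uint8); m[sub]=1-g[sub]
    m=((m>0)&(P[...,2]>.018)&(np.hypot(*(np.indices(g.shape)-np.array([r,c0])[:,None,None]))<15)).astype(np.uint8)
    ys,xs=np.nonzero(m); (x,y),rad=cv2.minEnclosingCircle(np.stack([xs,ys],1).astype(np.float32)); p=at(y,x,.029)
    print(n,len(xs),(y,x,rad),p.round(3),np.median(P[ys,xs],0).round(3))
# plate: height ~.104 ; rails
m=((abs(P[...,2]-.102)<.006)&(P[...,1]>.12)&(P[...,1]<.4)); ys,xs=np.nonzero(m); Q=P[ys,xs]
print(len(xs),Q.min(0),Q.max(0)); (cx,sz,a)=cv2.minAreaRect(Q[:,:2].astype(np.float32)*1000);print(cx,sz,a)
o=((hsv[...,0]<14)&(hsv[...,1]>150)); o[:, :195]=0;o[:,235:]=0; ys,xs=np.nonzero(o);print("post",ys.mean(),xs.mean(),np.median(P[ys,xs],0),P[ys,xs][:,2].max())
bl=((hsv[...,0]>105)&(hsv[...,0]<130)&(hsv[...,1]>120)); bl[:,:200]=0;bl[:,290:]=0;bl[:170]=0;bl[260:]=0
ys,xs=np.nonzero(bl);Q=P[ys,xs];Q=Q[Q[:,2]>.085];print("tube",len(Q),cv2.minEnclosingCircle(Q[:,:2].astype(np.float32)*1000))
cv2.imwrite("pics/crop1.png",cv2.resize(im[170:290,180:440],None,fx=3,fy=3,interpolation=2))
E
```

```text
cam [0.477 0.051 1.403]
tray [[ 0.545 -0.209]
 [ 0.583 -0.279]
 [ 0.463 -0.343]
 [ 0.425 -0.273]] [ 0.504 -0.276]
[(np.float64(0.08), np.float64(-61.5)), (np.float64(0.136), np.float64(-152.0)), (np.float64(0.08), np.float64(118.3)), (np.float64(0.136), np.float64(28.2))]
brass 211 (221.0, 340.3125, 11.323644638061523) [ 0.5   -0.134  0.029] [ 0.506 -0.133  0.03 ]
red 214 (224.5, 375.0, 11.236202239990234) [ 0.491 -0.247  0.029] [ 0.496 -0.243  0.03 ]
black 221 (217.75, 413.0, 9.41086483001709) [ 0.515 -0.369  0.029] [ 0.515 -0.369  0.03 ]
984 [0.46642583 0.13716561 0.09602567] [0.57551258 0.31673483 0.1079598 ]
(516.6448974609375, 224.67584228515625) (175.36227416992188, 103.7225341796875) 84.12682342529297
post 210.68421052631578 210.73684210526315 [0.51951013 0.26505768 0.14474463] 0.14874226511333777
tube 1 ((492.92840576171875, 146.65245056152344), 9.999999747378752e-05)
```

View pics/crop1.png

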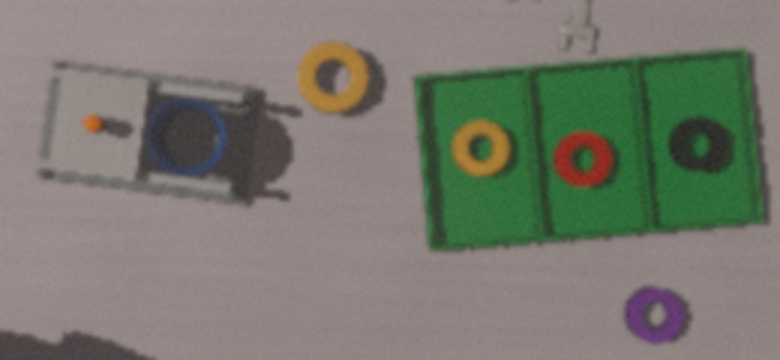

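The crop confirms brass in the tray (smaller than the loose one), red and black. Now I turn the fingers to close along world x and move over the fixture for a wrist look.

```bash
python3 -m inch '0 0 0 0.1425 1;0 0 0 0.1425 1;0 0 0 0.1425 1;0 0 0 0.1425 1;0 0 0 0.1425 1;0 0 0 0.1425 1;0 0 0 0.1425 1;0 0 0 0.1425 1;-45 20 0 0 1;-45 20 0 0 1;-45 20 0 0 1;-45 20 0 0 1;-45 20 0 0 1;-45 20 0 0 1;-45 20 0 0 1;-45 20 0 0 1;-45 20 0 0 1;-45 20 0 0 1;0 0 0 0 1;0 0 0 0 1'
python3 - <<'E'
from h import *
import station; print([x for x in dir(station) if x[0]!='_'])
s=get_state(); print(s["time"],s["eef_pos"],s["ee_rot"],s["q"].round(2))
im,d,K,T=cam("wrist"); cv2.imwrite("pics/w1.png",im); np.savez("w1.npz",im=im,d=d,K=K,T=T)
print(-T[:3,:3].T@T[:3,3],T[2,:3],T[0,:3])
E
```

```text
time: 3.1
eef_pos: [0.5034, 0.2072, 0.4051]
ee_rot: [3.141, -0.0, 1.567]
force: [0.3, 0.4, 0.2]
grip_width: 0.998
finger_force: 0.0
['Unreachable', 'boxes_of', 'camera_params', 'capture', 'get_state', 'job_done', 'tip_reach']
3.1 [0.50339185 0.20716773 0.40505731] [ 3.14103749e+00 -3.24588170e-04  1.56680566e+00] [-0.78  0.39  0.4   2.03 -0.22  0.76 -0.25]
[0.50362706 0.27360109 0.37239913] [-0.00108801 -0.26361515 -0.96462732] [ 9.99987454e-01 -5.00351985e-03  2.39479472e-04]
```

View pics/w1.png

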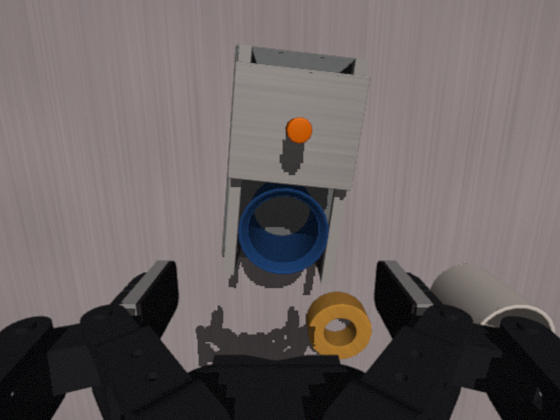

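Wrist view: blue tube rim centred near (228,283), gate plate just behind it with orange post top at (130,299). Nothing blocks the mouth.

```bash
cat >> h.py <<'E'
def toplane(rc,K,T,z):
    rc=np.atleast_2d(rc).astype(float); C=-T[:3,:3].T@T[:3,3]
    w=np.stack([(rc[:,1]-K[0,2])/K[0,0],(rc[:,0]-K[1,2])/K[1,1],np.ones(len(rc))],-1)@T[:3,:3]
    return C+w*((z-C[2])/w[:,2])[:,None]
def circ(Q,r=None):
    from scipy.optimize import least_squares
    x0=[*Q[:,:2].mean(0),r or .03]
    f=least_squares(lambda p:np.hypot(*(Q[:,:2]-p[:2]).T)-(r or p[2]),x0,loss="soft_l1",f_scale=.001)
    return f.x, np.abs(f.fun).mean()
E
python3 - <<'E'
from h import *
print("tip",tip_reach)
z=np.load("w1.npz"); im,d,K,T=[z[k] for k in ("im","d","K","T")]; P=xyz(d,K,T)
hsv=cv2.cvtColor(im,cv2.COLOR_BGR2HSV)
b=((hsv[...,0]>100)&(hsv[...,0]<130)&(hsv[...,1]>130)).astype(np.uint8)
c=max(cv2.findContours(b,0,1)[0],key=cv2.contourArea)[:,0,:]
Q=toplane(c[:,::-1],K,T,.097)
print("rim z",np.percentile(P[b>0][:,2],[80,95,99]))
low=c[:,1]>215; print("outer half",circ(Q[low],.041),circ(Q[low]),"all",circ(Q))
rim=(b>0)&(abs(P[...,2]-.096)<.003); R_=P[rim]; print(rim.sum(),circ(R_,.039))
o=(hsv[...,0]<14)&(hsv[...,1]>180)&(np.arange(420)[:,None]<160)
rc=np.argwhere(o); top=P[o][:,2]; print("post top z",np.percentile(top,[50,95]),toplane(rc.mean(0),K,T,np.median(top)))
pl=(abs(P[...,2]-.104)<.004)&(np.arange(420)[:,None]<200)&(b==0); n,l,st,_=cv2.connectedComponentsWithStats(pl.astype(np.uint8)); i=1+np.argmax(st[1:,4])
Q=P[l==i]; print(np.median(Q[:,2]),cv2.minAreaRect((Q[:,:2]*1000).astype(np.float32)))
E
```

```text
tip 0.1734
rim z [0.0952418  0.30672796 0.31826264]
outer half (array([0.50944133, 0.1802312 , 0.041     ]), np.float64(0.0008412288188477383)) (array([0.50933024, 0.17835679, 0.03942348]), np.float64(0.00033365891025108953)) all (array([0.5092627 , 0.17984442, 0.0403179 ]), np.float64(0.0010667325402073794))
1193 (array([0.50919728, 0.178298  , 0.039     ]), np.float64(0.0011907415021110313))
post top z [0.14195691 0.14309042] [[0.51911009 0.26778607 0.14195691]]
0.10205943705596138 ((519.180419921875, 267.69232177734375), (90.19129943847656, 104.23174285888672), 83.67942810058594)
```

```bash
python3 -m inch '-47 0 5 0 1;-47 0 8 0 1;-47 0 8 0 1;-47 0 8 0 1;-47 0 8 0 1;-47 0 8 0 1;-47 0 8 0 1;-47 1 8 0 1;-47 1 8 0 1;-47 1 8 0 1;-47 1 8 0 1;-47 1 8 0 1;0 0 0 0 1;0 0 0 0 1'
cat > ring.py <<'E'
from h import *
import sys
name=sys.argv[1]
s=get_state(); im,d,K,T=cam("wrist"); P=xyz(d,K,T); hsv=cv2.cvtColor(im,cv2.COLOR_BGR2HSV)
H,S,V=[hsv[...,i].astype(int) for i in range(3)]
m=dict(red=((H<8)|(H>172))&(S>150),brass=(H>10)&(H<28)&(S>110),black=(V<60)&(S<120))[name]
m=m&(abs(P[...,2]-.029)<.006)&(P[...,0]>.40)&(P[...,0]<.62)&(P[...,1]<-.06)
n,l,st,cc=cv2.connectedComponentsWithStats(m.astype(np.uint8)); i=1+np.argmax(st[1:,4]); m=(l==i)
Q=P[m]; z=np.median(Q[:,2]); c=max(cv2.findContours(m.astype(np.uint8),0,1)[0],key=cv2.contourArea)[:,0,:]
f,e=circ(toplane(c[:,::-1],K,T,.029)); print(name,"px",cc[i].round(),st[i,4],"z",z.round(4),"circle",f.round(4),e.round(4),"mean",Q.mean(0).round(4))
D=f[:2]-s["eef_pos"][:2]; y=s["ee_rot"][2]
print("t",s["time"],s["eef_pos"].round(4),s["ee_rot"].round(3),"tool dx,dy mm",(1000*(D@[np.cos(y),np.sin(y)])).round(1),(1000*(D@[np.sin(y),-np.cos(y)])).round(1))
cv2.imwrite(f"pics/{name}.png",im)
E
python3 ring.py black
```

```text
time: 4.55
eef_pos: [0.5087, -0.3548, 0.3111]
ee_rot: [-3.141, -0.001, 1.571]
force: [0.3, 0.6, 0.4]
grip_width: 1.001
finger_force: 0.0
black px [284. 225.] 3055 z 0.0271 circle [ 0.515  -0.3691  0.0289] 0.0004 mean [ 0.5151 -0.3691  0.027 ]
t 4.55 [ 0.5087 -0.3548  0.3111] [-3.141e+00 -1.000e-03  1.571e+00] tool dx,dy mm -14.4 6.2
```

View pics/black.png

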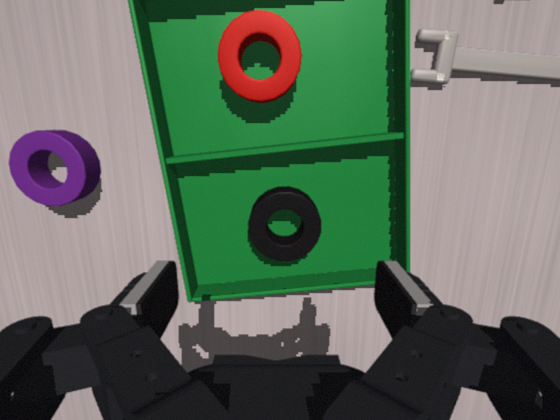

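Wrist view: black ring at (225,284), red at (57,260), purple look-alike outside at (168,55); the black fit agrees with the top view.

```bash
python3 -m inch '-7.2 3.1 30 0 1;-7.2 3.1 40 0 1;0 0 35 0 1;0 0 24 0 1;0 0 0 0 1;0 0 0 0 1;0 0 0 0 0;0 0 0 0 0;0 0 0 0 0;0 0 0 0 0;0 0 0 0 0;0 0 0 0 0'
```

```text
time: 5.8
eef_pos: [0.5149, -0.3697, 0.1853]
ee_rot: [3.138, 0.001, 1.571]
force: [0.0, 1.9, 7.3]
grip_width: 0.669
finger_force: 62.8
```

```bash
python3 -m inch '0 0 -25 0 0;0 0 -45 0 0;0 0 -45 0 0;40 0 -20 0 0;46 -0.5 0 0 0;46 -0.5 0 0 0;46 -0.5 0 0 0;46 -0.5 0 0 0;46 -0.5 0 0 0;46 -0.5 0 0 0;46 -0.5 0 0 0;46 -0.5 0 0 0;46 -0.5 0 0 0;46 -0.5 0 0 0;46 -0.5 0 0 0;3 -0.5 0 0 0;0 0 0 0 0;0 0 0 0 0'
python3 - <<'E'
from h import *
im,d,K,T=cam("wrist"); cv2.imwrite("pics/hold1.png",im); P=xyz(d,K,T); s=get_state()
print(s["eef_pos"],s["ee_rot"],s["grip_width"],s["finger_force"])
# ring top seen: dark region z
V=im.max(-1); m=(V<60)&(P[...,2]>.12)&(P[...,2]<.19)&(abs(P[...,0]-s["eef_pos"][0])<.03)
print(m.sum(), np.percentile(P[m],[2,50,98],axis=0).round(3) if m.sum() else "")
E
```

```text
time: 7.6
eef_pos: [0.5079, 0.1781, 0.3183]
ee_rot: [3.141, 0.0, 1.569]
force: [0.3, -0.6, -0.1]
grip_width: 0.669
finger_force: 64.7
[0.50795582 0.17746087 0.31824461] [3.14110233e+00 5.23666439e-04 1.56798378e+00] 0.6697103104484748 64.67438712716103
15488 [[0.479 0.152 0.14 ]
 [0.508 0.18  0.16 ]
 [0.536 0.207 0.184]]
```

View pics/hold1.png

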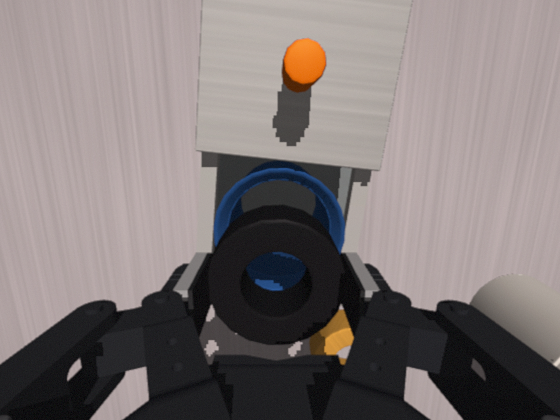

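Ring is held flat, about centred over the mouth, with the gate clear behind. Lower it into the flare and release.

```bash
python3 -m inch '0.8 1.4 14 0 0;0 0 16 0 0;0 0 14 0 0;0 0 0 0 0;0 0 0 0 0'
python3 - <<'E'
from h import *
s=get_state();print(s["force"],s["eef_pos"])
E
```

```text
time: 8.15
eef_pos: [0.5094, 0.1794, 0.2731]
ee_rot: [-3.14, 0.001, 1.57]
force: [0.7, -0.0, -0.2]
grip_width: 0.672
finger_force: 64.7
[ 0.73830059 -0.00939848 -0.16501771] [0.50938633 0.17942984 0.27310637]
```

Centred, no contact. Release, rise, and look at it.

```bash
python3 -m inch '0 0 0 0 1;0 0 0 0 1;0 0 0 0 1;0 0 0 0 1;0 0 -20 0 1;0 0 -45 0 1;0 0 -40 0 1;0 0 0 0 1;0 0 0 0 1'
cat > tube.py <<'E'
from h import *
im,d,K,T=cam("wrist"); P=xyz(d,K,T); s=get_state()
c=np.array([.5093,.179]); r=np.hypot(P[...,0]-c[0],P[...,1]-c[1]); m=(r<.030)&(r>.014)&(P[...,2]<.09)&(d>0)
z=P[m][:,2]; print("t",s["time"],"z pct in bore annulus",np.percentile(z,[5,25,50,75,95]).round(4))
top=m&(abs(P[...,2]-np.median(z))<.012); A=np.c_[P[top][:,:2]-c,np.ones(top.sum())]; print(top.sum(),"plane slope",np.linalg.lstsq(A,P[top][:,2],rcond=None)[0].round(3),"colour",np.median(im[top],0), "mean xy",P[top].mean(0).round(4))
print("floor expected 0.012; tops 0.037 .062 .087; TCP",s["eef_pos"].round(4),s["ee_rot"].round(3))
cv2.imwrite("pics/tube_%.1f.png"%s["time"],im)
E
python3 tube.py; ls pics
```

```text
time: 9.05
eef_pos: [0.5094, 0.1804, 0.3797]
ee_rot: [3.14, -0.001, 1.571]
force: [-0.6, -0.1, 0.9]
grip_width: 1.001
finger_force: 0.0
t 9.1 z pct in bore annulus [0.0153 0.0344 0.035  0.0355 0.0363]
1953 plane slope [0.    0.012 0.035] colour [12. 11. 11.] mean xy [0.5093 0.1759 0.0348]
floor expected 0.012; tops 0.037 .062 .087; TCP [0.5089 0.1803 0.3786] [-3.141 -0.     1.571]
black.png
crop1.png
hold1.png
scene0.png
top0.png
tube_9.1.png
w1.png
```

Black lies flat on the floor of the tube (top 0.035, no slope). Next is brass.

```bash
python3 -m inch '-43 -1 10 0 1;-43 -1 10 0 1;-43 -1 10 0 1;-43 -1 10 0 1;-43 0 10 0 1;-43 0 10 0 1;-43 0 10 0 1;0 0 0 0 1;0 0 0 0 1'; python3 ring.py brass
```

```text
time: 10.0
eef_pos: [0.5043, -0.122, 0.3071]
ee_rot: [-3.138, -0.0, 1.567]
force: [-0.5, 0.5, 0.2]
grip_width: 1.005
finger_force: 0.0
brass px [280. 221.] 3229 z 0.0271 circle [ 0.5058 -0.1317  0.029 ] 0.0003 mean [ 0.5058 -0.1315  0.027 ]
t 10.0 [ 0.5043 -0.122   0.3071] [-3.138 -0.     1.567] tool dx,dy mm -9.6 1.5
```

```bash
python3 -m inch '-5 0.8 30 0 1;-4.6 0.7 40 0 1;0 0 32 0 1;0 0 20 0 1;0 0 0 0 1;0 0 0 0 1;0 0 0 0 0;0 0 0 0 0;0 0 0 0 0;0 0 0 0 0;0 0 0 0 0;0 0 0 0 0'
```

```text
time: 11.25
eef_pos: [0.5069, -0.1301, 0.1887]
ee_rot: [3.14, -0.001, 1.57]
force: [-1.8, 2.8, 10.7]
grip_width: 0.671
finger_force: 61.5
```

```bash
python3 -m inch '0 0 -25 0 0;0 0 -45 0 0;0 0 -45 0 0;35 0 -17 0 0;40 0.4 0 0 0;45 0.4 0 0 0;45 0.4 0 0 0;45 0.4 0 0 0;45 0.4 0 0 0;40 0.4 0 0 0;15 0 0 0 0;0 0 0 0 0;0 0 0 0 0'
cat > hold.py <<'E'
from h import *
s=get_state(); im,d,K,T=cam("wrist"); P=xyz(d,K,T); e=s["eef_pos"]
hsv=cv2.cvtColor(im,cv2.COLOR_BGR2HSV)
m=(hsv[...,1]>110)&(abs(P[...,2]-(e[2]-.156))<.012)&(np.hypot(P[...,0]-e[0],P[...,1]-e[1])<.045)
z0=np.percentile(P[m][:,2],80); t=m&(abs(P[...,2]-z0)<.004)
print("TCP",e.round(4),s["ee_rot"].round(3),"top z",z0.round(4),t.sum())
A=np.c_[P[t][:,:2]-e[:2],np.ones(t.sum())]; print("slope",np.linalg.lstsq(A,P[t][:,2],rcond=None)[0].round(3))
c=max(cv2.findContours(t.astype(np.uint8),0,1)[0],key=cv2.contourArea)[:,0,:]
f,err=circ(toplane(c[:,::-1],K,T,z0)); print("centre",f.round(4),err.round(4),"to mouth: tool dx,dy",((.179-f[1])*1000).round(1),((.5093-f[0])*1000).round(1), "down to bottom .093:",((z0-.025-.093)*1000).round(1))
E
python3 hold.py
```

```text
time: 12.55
eef_pos: [0.5086, 0.1789, 0.3187]
ee_rot: [-3.141, 0.001, 1.571]
force: [-1.1, -1.1, -4.4]
grip_width: 0.663
finger_force: 67.8
TCP [0.5086 0.1789 0.3187] [-3.141e+00  1.000e-03  1.571e+00] top z 0.1574 10206
slope [-0.003 -0.007  0.157]
centre [0.508  0.177  0.0294] 0.0003 to mouth: tool dx,dy 2.0 1.3 down to bottom .093: 39.4
```

```bash
python3 -m inch '1.8 1.2 13 0 0;0 0 15 0 0;0 0 13 0 0;0 0 0 0 0;0 0 0 0 0'; python3 hold.py
```

```text
time: 13.1
eef_pos: [0.5105, 0.1806, 0.2772]
ee_rot: [-3.141, 0.001, 1.569]
force: [0.7, -0.6, -4.7]
grip_width: 0.668
finger_force: 67.8
TCP [0.5105 0.1806 0.2772] [-3.141e+00  1.000e-03  1.569e+00] top z 0.1158 10218
slope [-0.002 -0.006  0.115]
centre [0.5099 0.1786 0.0294] 0.0003 to mouth: tool dx,dy 0.4 -0.6 down to bottom .093: -2.2
```

Centred within 1 mm. Release and check.

```bash
python3 -m inch '0 0 0 0 1;0 0 0 0 1;0 0 0 0 1;0 0 0 0 1;0 0 -20 0 1;0 0 -45 0 1;0 0 -40 0 1;0 0 0 0 1;0 0 0 0 1'; python3 tube.py
```

```text
time: 14.05
eef_pos: [0.5106, 0.1816, 0.3838]
ee_rot: [3.139, -0.002, 1.571]
force: [-0.3, 1.5, -0.2]
grip_width: 1.003
finger_force: 0.0
t 14.1 z pct in bore annulus [0.0159 0.0592 0.0599 0.0605 0.0612]
2348 plane slope [-0.     0.011  0.06 ] colour [ 40.   91.5 130. ] mean xy [0.5087 0.1781 0.0598]
floor expected 0.012; tops 0.037 .062 .087; TCP [0.51   0.1815 0.3826] [-3.141 -0.     1.571]
```

Brass is flat on black (top 0.060). Next is red.

```bash
python3 -m inch '-46 -2 8 0 1;-46 -2 8 0 1;-46 -2 8 0 1;-46 -2 8 0 1;-46 -2 8 0 1;-46 -2 8 0 1;-46 -2 8 0 1;-46 -1 8 0 1;-46 0 10 0 1;0 0 0 0 1;0 0 0 0 1'; python3 ring.py red
```

```text
time: 15.2
eef_pos: [0.4942, -0.2339, 0.307]
ee_rot: [-3.138, -0.001, 1.567]
force: [0.5, -0.1, 0.0]
grip_width: 0.997
finger_force: 0.0
red px [280. 220.] 3205 z 0.0271 circle [ 0.4963 -0.2427  0.0289] 0.0003 mean [ 0.4963 -0.2426  0.027 ]
t 15.2 [ 0.4942 -0.2339  0.307 ] [-3.138e+00 -1.000e-03  1.567e+00] tool dx,dy mm -8.8 2.1
```

```bash
python3 -m inch '-5 1 30 0 1;-4.5 0.9 40 0 1;0 0 34 0 1;0 0 20 0 1;0 0 0 0 1;0 0 0 0 1;0 0 0 0 0;0 0 0 0 0;0 0 0 0 0;0 0 0 0 0;0 0 0 0 0;0 0 0 0 0'
```

```text
time: 16.45
eef_pos: [0.4979, -0.242, 0.1869]
ee_rot: [3.139, -0.0, 1.571]
force: [-0.7, 1.9, 8.8]
grip_width: 0.677
finger_force: 61.7
```

```bash
python3 -m inch '0 0 -25 0 0;0 0 -45 0 0;0 0 -45 0 0;35 1 -17 0 0;45 1.5 0 0 0;45 1.5 0 0 0;45 1.5 0 0 0;45 1.5 0 0 0;45 1.5 0 0 0;45 1.5 0 0 0;45 1.5 0 0 0;45 1 0 0 0;27 0 0 0 0;0 0 0 0 0;0 0 0 0 0'; python3 hold.py
```

```text
time: 17.95
eef_pos: [0.5095, 0.1804, 0.3173]
ee_rot: [3.141, -0.0, 1.573]
force: [0.2, -1.2, -0.3]
grip_width: 0.677
finger_force: 64.5
TCP [0.5095 0.1804 0.3173] [ 3.141 -0.     1.573] top z 0.1579 10543
slope [-0.001 -0.004  0.157]
centre [0.5093 0.1797 0.0294] 0.0003 to mouth: tool dx,dy -0.7 -0.0 down to bottom .093: 39.9
```

```bash
python3 -m inch '-0.5 0 13 0 0;0 0 15 0 0;0 0 13 0 0;0 0 0 0 0;0 0 0 0 0;0 0 0 0 1;0 0 0 0 1;0 0 0 0 1;0 0 0 0 1;0 0 -20 0 1;0 0 -45 0 1;0 0 -40 0 1;0 0 0 0 1;0 0 0 0 1'; python3 tube.py; ls pics
```

```text
time: 19.4
eef_pos: [0.5099, 0.1796, 0.3818]
ee_rot: [3.14, -0.002, 1.571]
force: [-0.5, 0.6, 0.3]
grip_width: 1.004
finger_force: 0.0
t 19.45 z pct in bore annulus [0.0264 0.0835 0.0848 0.0854 0.0862]
3078 plane slope [ 0.    -0.009  0.085] colour [ 13.  18. 143.] mean xy [0.5095 0.1795 0.0846]
floor expected 0.012; tops 0.037 .062 .087; TCP [0.5094 0.1795 0.3806] [-3.141 -0.     1.571]
black.png
brass.png
crop1.png
hold1.png
red.png
scene0.png
top0.png
tube_14.1.png
tube_19.4.png
tube_9.1.png
w1.png
```

View pics/tube_19.4.png

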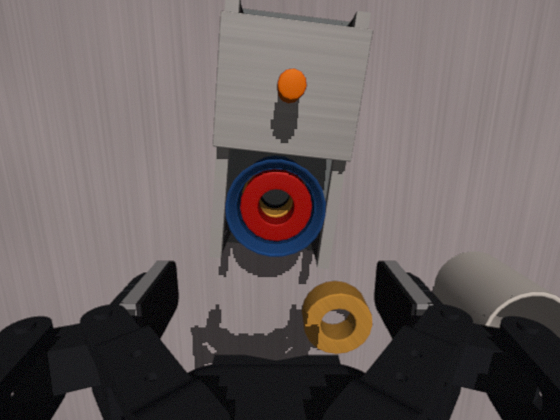

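Red sits flat at (205,275), below the blue rim, with the brass visible through its bore. The post top is at (85,292). Turn to the fixture's yaw and take the post.

```bash
python3 -m inch '0 0 0 0.11 1;30 0 0 0 1;40 0 0 0 1;18.6 0 10 0 1;0 0 35 0 1;0 0 33 0 1;0 0 20 0 1;0 0 0 0 1;0 0 0 0 1;0 0 0 0 0;0 0 0 0 0;0 0 0 0 0;0 0 0 0 0;0 0 0 0 0;0 0 0 0 0;0 0 0 0 0'
```

```text
time: 21.05
eef_pos: [0.5197, 0.2675, 0.2834]
ee_rot: [3.141, -0.001, 1.461]
force: [-1.6, -0.7, 5.8]
grip_width: 0.192
finger_force: 58.4
```

```bash
python3 -m inch '-8 0 0 0 0;-14 0 0 0 0;-16 0 0 0 0;-16 0 0 0 0;-14 0 0 0 0;-10 0 0 0 0;-6 0 0 0 0;0 0 0 0 0;0 0 0 0 0'
```

```text
time: 21.95
eef_pos: [0.5104, 0.1831, 0.2833]
ee_rot: [3.142, 0.0, 1.46]
force: [-2.1, -1.1, 7.9]
grip_width: 0.195
finger_force: 58.7
```

```bash
python3 -m inch '-3 0 0 0 0;-2 0 0 0 0;-1 0 0 0 0;0 0 0 0 0'
```

```text
time: 22.35
eef_pos: [0.5099, 0.1783, 0.2833]
ee_rot: [3.141, -0.001, 1.461]
force: [-1.8, 0.1, 6.6]
grip_width: 0.192
finger_force: 58.7
```

```bash
python3 -m inch '-1 0 0 0 0;-1 0 0 0 0;0 0 0 0 0'; python3 -m inch '-1 0 0 0 0;-1 0 0 0 0;0 0 0 0 0'
```

```text
time: 22.65
eef_pos: [0.5098, 0.1774, 0.2833]
ee_rot: [3.141, -0.003, 1.462]
force: [-1.6, 3.7, 6.1]
grip_width: 0.195
finger_force: 58.6
time: 22.95
eef_pos: [0.5097, 0.1771, 0.2834]
ee_rot: [3.141, -0.005, 1.463]
force: [-1.6, 6.0, 5.0]
grip_width: 0.197
finger_force: 58.5
```

```bash
python3 -m inch '-2 0 0 0 0;-2 0 0 0 0;0 0 0 0 0;0 0 0 0 0'
```

```text
time: 23.35
eef_pos: [0.5096, 0.1763, 0.2834]
ee_rot: [3.141, -0.009, 1.465]
force: [-0.7, 13.3, 3.4]
grip_width: 0.189
finger_force: 58.4
```

At the stop (position stalled, force risen to 13 N). Release while still pressing shut, rise, and check.

```bash
python3 -m inch '0 0 0 0 1;0 0 0 0 1;0 0 0 0 1;0 0 0 0 1;0 0 0 0 1;0 0 -20 0 1;0 0 -40 0 1;0 0 -40 0 1;40 0 -10 0 1;40 0 0 0 1;40 0 0 0 1;0 0 0 0 1;0 0 0 0 1'
python3 - <<'E'
from h import *
im,d,K,T=cam("wrist"); P=xyz(d,K,T); hsv=cv2.cvtColor(im,cv2.COLOR_BGR2HSV)
cv2.imwrite("pics/end.png",im)
print([ (b["pixel"],round(b["conf"],2)) for b in boxes_of("wrist","gate_post")])
o=(hsv[...,0]<14)&(hsv[...,1]>180)&(P[...,2]>.135)&(P[...,2]<.15)
rc=np.argwhere(o); print("post",o.sum(),toplane(rc.mean(0),K,T,.142),get_state()["eef_pos"])
im2,*_=cam("top"); cv2.imwrite("pics/endtop.png",im2)
E
```

```text
time: 24.65
eef_pos: [0.5217, 0.2903, 0.3923]
ee_rot: [-3.141, 0.001, 1.463]
force: [0.1, -1.2, 0.6]
grip_width: 0.997
finger_force: 0.0
[([313.1, 276.1], 0.92), ([12.4, 270.7], 0.32)]
post 301 [[0.50994402 0.18410807 0.142     ]] [0.52192153 0.28777805 0.39247288]
```

View pics/end.png

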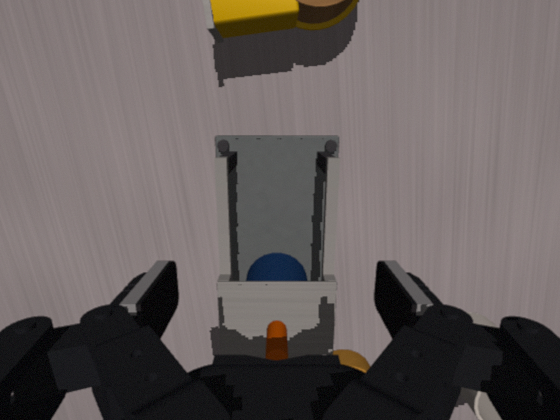

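View pics/endtop.png

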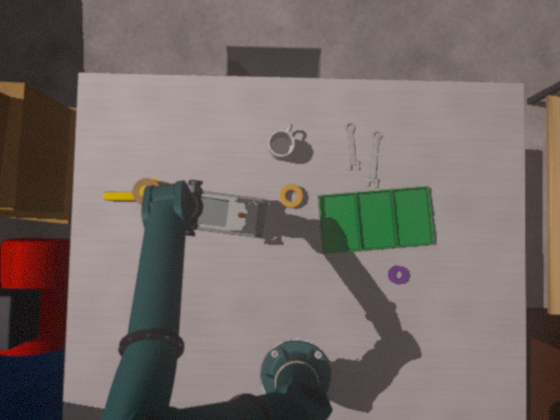

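The gate is across the tube and the bystanders are unmoved, but the post in this oblique view at (340,277) is foreshortened. I'll re-measure from the earlier good viewpoint.

```bash
python3 -m inch '-40 0 0 0 1;-40 0 0 0 1;-40 0 0 0 1;-40 0 0 0 1;-10 0 0 0 1;0 0 0 0 1;0 0 0 0 1'
python3 - <<'E'
from h import *
im,d,K,T=cam("wrist"); P=xyz(d,K,T); hsv=cv2.cvtColor(im,cv2.COLOR_BGR2HSV)
o=(hsv[...,0]<14)&(hsv[...,1]>180)&(P[...,2]>.137)&(P[...,2]<.15)
rc=np.argwhere(o); print("post",o.sum(),toplane(rc.mean(0),K,T,np.median(P[o][:,2])),get_state()["eef_pos"])
pl=(abs(P[...,2]-.104)<.004)&(hsv[...,1]<90); n,l,st,_=cv2.connectedComponentsWithStats(pl.astype(np.uint8)); i=1+np.argmax(st[1:,4])
Q=P[l==i]; print(np.median(Q[:,2]),cv2.minAreaRect((Q[:,:2]*1000).astype(np.float32)))
E
```

```text
time: 25.5
eef_pos: [0.5035, 0.1206, 0.3928]
ee_rot: [3.141, -0.001, 1.46]
force: [0.3, -0.0, -0.5]
grip_width: 1.0
finger_force: 0.0
post 522 [[0.50967926 0.17800098 0.14204592]] [0.50357381 0.12142116 0.39272731]
0.10207864365304581 ((509.3214416503906, 178.09225463867188), (89.75729370117188, 104.26970672607422), 83.59185028076172)
```

The plate is centred on the mouth (0.509, 0.178) and at its stop. Hand in.

```bash
python3 -c "
from station import *
print(job_done())"
```

```text
the job is handed in; nothing more can be done
None
```

The three rings lie flat in the tube (black at the bottom, then brass, then red), the gate is fully shut at its stop and released, the mug, wrenches and tape gun were left alone, and the job was handed in at about 25.5 s.

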